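Confirm a pick at the parts trolley bench

ROBOT

A 6-joint arm with a two-finger parallel gripper is mounted at the origin on the work surface. World frame = base frame: x ahead of the robot, y to its left, z up, the work surface at z = 0. Lengths are in mm, angles in rad, forces in N, time in s.
With the tool pointing down it reaches from about 275 to 1000 mm from the base axis. Payload 8.4 kg.
Tool frame: the origin (TCP) lies at the very end of the fingers, on their centre line; the grasp point (between the pads) lies 19 mm behind it; z points along the fingers, x is the direction in which the jaws open and shut, and the axes are right-handed (so a half turn about z gives the same grasp; the last joint's range is limited). The gripper opens to 85 mm and grips with 20 to 120 N. Pads are 22 mm wide; open, the fingers measure 114 mm over their backs; the gripper's body (76 mm by 85 mm) begins 54 mm behind the grasp point. The pads swing forward as they close: fully open they stand 13 mm farther back than shut.
Start: joints at [-1.149, 0.353, 1.633, -0, 1.155, -0.002], TCP at [257.016, -569.711, 202.181] pointing down, gripper open.
Joint ranges: [-2.63, 2.63], [-0.92, 2.1], [0.06, 2.66], [-1.3, 4.44], [0, 2.69], [-3.02, 3.02]. Speed limits (rad/s): [2.22, 2.22, 2.79, 3.14, 3.14, 3.14].

INTERFACE

Orientations are given as [roll, pitch, yaw] about the fixed x, y, z axes, in that order (R = Rz(yaw) Ry(pitch) Rx(roll)).
In Python, from rig import r gives the robot as it stands.
- The arm moves only by the tool arm_command, never from a script. Its argument "targets" is a list of rows, each a list of 6 numbers: the shift along the tool's x, y, z in m, then the turn, a rotation vector about the tool's x, y, z in rad. A call has 1 to 20 rows; each row shifts and turns the commanded pose from where the row before left it, along the tool's axes as they then stand; what a row does not reach is not made up. A row lasts 1/12 s, in which the tool goes at most 41.7 mm and 7.16 degrees, less where a joint would pass 70% of its speed; a pose out of reach is approached as far as the arm can. A call is refused whole if a number of a shift passes 0.0417 or a number of a turn 0.125, either way. A call with a gripper value outside its range is refused whole. "fingers" is the finger opening in m, from 0 to 0.0854, set as the call begins (left out, the last holds). The fingers move at their own pace and stop on an object; "squeeze" is the grip in N (left out, the last holds). Time passes only in rows, so rows that do not move let the fingers close. It gives the time, the measured TCP pose, the force and the opening at its end, in the units of the state.
- r.sense(): the state, without advancing time (a new reading comes with each control period).
- r.grab_frame(name): name is "scene" or "top" or "wrist"; returns a dict with "image" (384x512x3 uint8, blue, green, red), "fx", "fy", "cx", "cy" (pixels), "xyz" and "orientation" of the camera in the world. Camera axes: x right, y down, z forward; pixel columns grow to the right and rows downward; lengths in mm; the calibration is good to about 2 mm. A picture is of the moment at which its call begins. There is no depth.
- r.sign_off(): hands the job in, once; it reports no verdict.
The state is a dict: "clock": time; "qpos": joint angles; "qvel": joint speeds; "joint_efforts": joint torques, N m; "eef_pos": TCP position; "tcp_rot": TCP orientation; "contact_force": force on the tool from outside, world axes, zero at the start; "wrist_torque": the same for the moment, N m; "opening": opening from 0.0 (shut) to 1.0 (fully open).
Only numpy, scipy, OpenCV 4.12 (cv2) and the standard library are available. Lean on these libraries where they do the work, as an engineer would, in place of code of your own. Each camera call takes 0.05 s, during which the arm holds its last target.

TASK

The picker has just taken parts from the carton of steel sleeves (the short tubes): gently press the button in front of that carton until it is well down and let it come back up, then gently press the large button on the order terminal to close the order, and withdraw. Use only the fingertips: leave the other buttons and stations alone, and do not shift or pick up any of the parts or other things lying about.

Things in the scene. Friction and masses are not known exactly. Their poses are not given: they have to be found in the camera images.
- bin_sleeves: Pick station fixed to the bench: wood board 235 x 110 x 12 mm, open carton (140 x 105 mm, 4 mm walls, rim 72 mm above bench) on its far part, round button on its near end. Origin: centre of the underside; x from button (at x = -85 mm) to carton (centre x = +45 mm). Carton holds two plain steel sleeves (short tubes) standing upright. Stations differ only in contents and change places.
- btn_sleeves_top (a point): Centre of the top face of the grey round button (28 mm diameter, black housing 44 mm diameter) of the station with the sleeves; about 38 mm above the bench when up, 10 mm lower when fully pressed. It stands 14 mm proud of its housing. The carton's near wall begins 60 mm from the button's centre.
- btn_sleeves (a joint): Travel of that button: 0 up, 0.010 m fully pressed, against a hard stop. It springs back: about 2.4 N starts it, the force grows evenly, 8 N holds it fully down. It registers when it is more than 4.5 mm down.
- bin_bolts: Pick station fixed to the bench: wood board 235 x 110 x 12 mm, open carton (140 x 105 mm, 4 mm walls, rim 72 mm above bench) on its far part, round button on its near end. Origin: centre of the underside; x from button (at x = -85 mm) to carton (centre x = +45 mm). Carton holds two dark hexagon bolts standing on their heads. Stations differ only in contents and change places.
- btn_bolts_top (a point): Centre of the top face of the grey round button (28 mm diameter, black housing 44 mm diameter) of the station with the bolts; about 38 mm above the bench when up, 10 mm lower when fully pressed. It stands 14 mm proud of its housing. The carton's near wall begins 60 mm from the button's centre.
- btn_bolts (a joint): Travel of that button: 0 up, 0.010 m fully pressed, against a hard stop. It springs back: about 2.4 N starts it, the force grows evenly, 8 N holds it fully down. It registers when it is more than 4.5 mm down.
- bin_flanges: Pick station fixed to the bench: wood board 235 x 110 x 12 mm, open carton (140 x 105 mm, 4 mm walls, rim 72 mm above bench) on its far part, round button on its near end. Origin: centre of the underside; x from button (at x = -85 mm) to carton (centre x = +45 mm). Carton holds one flat steel ring flange. Stations differ only in contents and change places.
- btn_flanges_top (a point): Centre of the top face of the grey round button (28 mm diameter, black housing 44 mm diameter) of the station with the flange; about 38 mm above the bench when up, 10 mm lower when fully pressed. It stands 14 mm proud of its housing. The carton's near wall begins 60 mm from the button's centre.
- btn_flanges (a joint): Travel of that button: 0 up, 0.010 m fully pressed, against a hard stop. It springs back: about 2.4 N starts it, the force grows evenly, 8 N holds it fully down. It registers when it is more than 4.5 mm down.
- terminal: Order terminal fixed on the bench, to the left or the right of the stations: a flat grey case 120 x 160 x 30 mm (x, y, z) with a blank dark screen on its far half and two round grey buttons side by side on its near half, 80 mm apart; which is left varies. Origin: centre of its underside.
- btn_done_base: Black round housing (58 mm diameter, 12 mm high) of the large button, fixed on the terminal. Origin: centre of its underside, 30 mm above the bench.
- btn_done_top (a point): The LARGE button of the terminal (order complete): centre of its top face, 42 mm diameter, about 56 mm above the bench when up; 14 mm proud of its housing.
- btn_done (a joint): Travel of that button: 0 up, 0.010 m fully pressed, against a hard stop. It springs back: about 2.4 N starts it, the force grows evenly, 8 N holds it fully down. It registers when it is more than 4.5 mm down.
- btn_short_base: Black round housing (36 mm diameter, 12 mm high) of the small button, fixed on the terminal. Origin: centre of its underside, 30 mm above the bench.
- btn_short_top (a point): The SMALL button of the terminal (shortage): centre of its top face, 20 mm diameter, about 56 mm above the bench when up; 14 mm proud of its housing.
- btn_short (a joint): Travel of that button: 0 up, 0.010 m fully pressed, against a hard stop. It springs back: about 2.4 N starts it, the force grows evenly, 8 N holds it fully down. It registers when it is more than 4.5 mm down.
- sleeve0: Loose steel sleeve, 38 mm outside, 26 mm bore, 45 mm high, upright in its carton. Origin: centre of its underside.
- sleeve1: Loose steel sleeve, 38 mm outside, 26 mm bore, 45 mm high, upright in its carton. Origin: centre of its underside.
- bolt0: Loose dark steel hexagon bolt standing on its head in its carton: head 32 mm across corners, 12 mm high, shank 18 mm, 48 mm in all. Origin: centre of its underside.
- bolt1: Loose dark steel hexagon bolt standing on its head in its carton: head 32 mm across corners, 12 mm high, shank 18 mm, 48 mm in all. Origin: centre of its underside.
- flange0: Loose flat steel ring, 80 mm outside, 40 mm bore, 26 mm thick, lying in its carton. Origin: centre of its underside.
- carton: Closed loose carton with a pale band, 100 x 130 x 50 mm, on the bench on the other side from the terminal. Origin: centre of its underside.
- spare_sleeve: One more loose steel sleeve, 38 mm outside, 45 mm high, standing on the bench in front of the stations. Not part of the job. Origin: centre of its underside.
- wrench: Loose wrench lying on the bench in front of the stations, 160 mm long, at most 25 mm high. Origin: middle of its underside; own x along it.

How it is judged (in metres and radians):
On the way, in this order (a step that is already met when the one before it is completed fails the run):
1. the button in front of the carton of sleeves is pressed more than 4.5 mm (value of joint btn_sleeves above 0.0045 m), for 0.05 s.
2. with that button up again, the terminal's large button is pressed more than 4.5 mm (value of joint btn_sleeves below 0.002 m and value of joint btn_done above 0.0045 m), for 0.05 s.
At the end, for the whole second after the job is handed in: All five buttons are up again (less than 1.5 mm down) and every loose thing is at rest within 10 mm of where it started (value of joint each of btn_sleeves, btn_done, btn_bolts, btn_flanges, btn_short below 0.0015 m and distance of each of sleeve0, sleeve1, bolt0, bolt1, flange0, carton, spare_sleeve, wrench from where it was at the start of the episode below 0.01 m and linear speed of each of sleeve0, sleeve1, bolt0, bolt1, flange0, carton, spare_sleeve, wrench below 0.02 m/s); the robot touches nothing.
It fails at once if a wrong button is pressed (more than 2 mm) (value of joint any of btn_bolts, btn_flanges, btn_short above 0.002 m).
It fails at once if the robot touches another station or the small button (more than 1 N) (contact force between any of the fingers, the arm and bin_bolts above 1 N or contact force between any of the fingers, the arm and bin_flanges above 1 N or contact force between any of the fingers, the arm and btn_short_base above 1 N).
It fails at once if the right station, the large button or the terminal is pushed roughly (more than 40 N) (contact force between any of the fingers, the arm and bin_sleeves above 40 N or contact force between any of the fingers, the arm and btn_done_base above 40 N or contact force between any of the fingers, the arm and terminal above 40 N).
It fails at once if a part or a bystander is shifted, lifted or carried (more than 10 mm) (distance of any of sleeve0, sleeve1, bolt0, bolt1, flange0, carton, spare_sleeve, wrench from where it was at the start of the episode above 0.01 m).
It also fails if it takes over 61 s, if anything falls off the work surface, if the arm or the gripper's body presses on something with over 40 N, if the wrist force passes 120 N, or if a joint passes its speed limit or range.

## Working session

There is one attempt and no reset: what is moved stays moved. The work goes in short steps, Python scripts to look and compute and a tool call to move; the robot and the scene stay as the last step left them, time stands still between calls to the robot, and variables do not carry over. Pictures are saved under pics/ and viewed, and the job is handed in when it is done.

Besides the shell and the picture viewer there is one more tool, called after "Call:" as name([rows], argument=value, ...), one row to a line, values as JSON. arm_command: Moves the arm, as the interface text tells. Its arguments: {"type":"object","properties":{"targets":{"type":"array"},"fingers":{"type":"number"},"squeeze":{"type":"number"}},"required":["targets"]}

```bash
mkdir -p pics; python3 - <<'E'
from rig import r
import cv2
print(r.sense())
for n in("scene","top"):
    f=r.grab_frame(n); cv2.imwrite(f"pics/{n}0.png",f["image"]); print(n,{k:v for k,v in f.items() if k!="image"})
E
```

```text
{'clock': 0.0, 'qpos': array([-1.14940625e+00,  3.53658590e-01,  1.63414510e+00,  2.87818374e-05,
        1.15519558e+00, -2.41033690e-03]), 'qvel': array([ 0.00020475, -0.00097458, -0.00055209,  0.00077777,  0.00087441,
       -0.00249745]), 'joint_efforts': array([-1.41817949e-03, -6.05264139e+01, -3.42062867e+01,  4.52296274e-05,
        9.60450416e-03, -1.91656738e-06]), 'eef_pos': array([ 256.80645742, -569.22950642,  201.45049515]), 'tcp_rot': array([-3.14156295e+00,  1.40655577e-03, -1.14700754e+00]), 'contact_force': array([-1.07848787, -0.4652102 ,  0.53076455]), 'wrist_torque': array([ 0.03505778,  0.02509258, -0.01081144]), 'opening': 0.9996468510366657}
scene {'fx': 355.6427685403438, 'fy': 355.6427685403438, 'cx': 248.66690686252565, 'cy': 187.3821104203403, 'xyz': array([1124.75577326,  274.14042003,  664.96446122]), 'orientation': array([-2.31344485e+00, -1.10513794e-03,  2.07540103e+00])}
top {'fx': 410.1434028896601, 'fy': 410.1434028896601, 'cx': 259.30522389361806, 'cy': 191.1423914403791, 'xyz': array([499.22829946, -26.20798206, 990.71946172]), 'orientation': array([-3.0552164 ,  0.00394322, -1.59001804])}
```

View pics/top0.png

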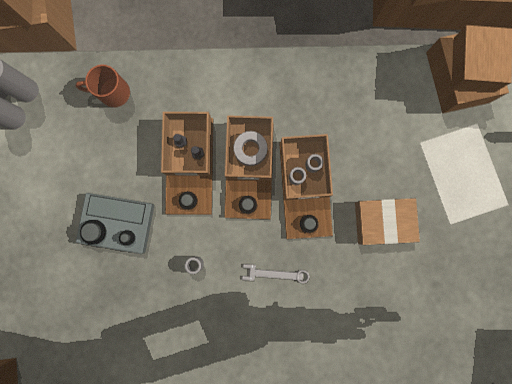

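View pics/scene0.png

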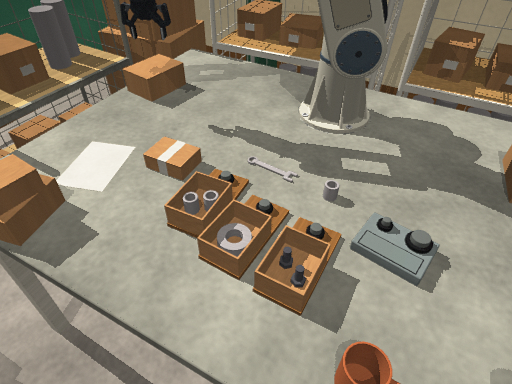

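The top view shows the sleeves station at right, with its button near (310,224). The flange station is in the middle and the bolts station at left. The terminal is at far left, with the large button near (92,232) and the small one near (126,238). I'll zoom in to get better centres.

```bash
cat > h.py <<'E'
import numpy as np
from scipy.spatial.transform import Rotation as R
def pix2z(f,u,v,z):
    d=R.from_euler('xyz',f["orientation"]).as_matrix()@np.array([(u-f["cx"])/f["fx"],(v-f["cy"])/f["fy"],1])
    o=np.array(f["xyz"]); return o+d*(z-o[2])/d[2]
def proj(f,p):
    c=R.from_euler('xyz',f["orientation"]).as_matrix().T@(np.array(p)-f["xyz"])
    return f["fx"]*c[0]/c[2]+f["cx"],f["fy"]*c[1]/c[2]+f["cy"]
E
python3 - <<'E'
import cv2,numpy as np
t=cv2.imread("pics/top0.png");s=cv2.imread("pics/scene0.png")
def c(i,u,v):return cv2.resize(i[v-20:v+20,u-20:u+20],(390,290*390//290),interpolation=cv2.INTER_CUBIC)[:,:]
a=lambda i,u,v:cv2.resize(i[v-20:v+20,u-25:u+25],(400,300),interpolation=cv2.INTER_CUBIC)
a=lambda i,u,v:cv2.resize(i[v-15:v+15,u-20:u+20],(400,300),interpolation=cv2.INTER_CUBIC)
g=np.vstack([np.hstack([a(t,310,224),a(t,92,232)]),np.hstack([a(s,228,180),a(s,420,240)])])
cv2.imwrite("pics/z.png",cv2.convertScaleAbs(g,alpha=2,beta=10))
E
```

```text
(no output)
```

View pics/z.png

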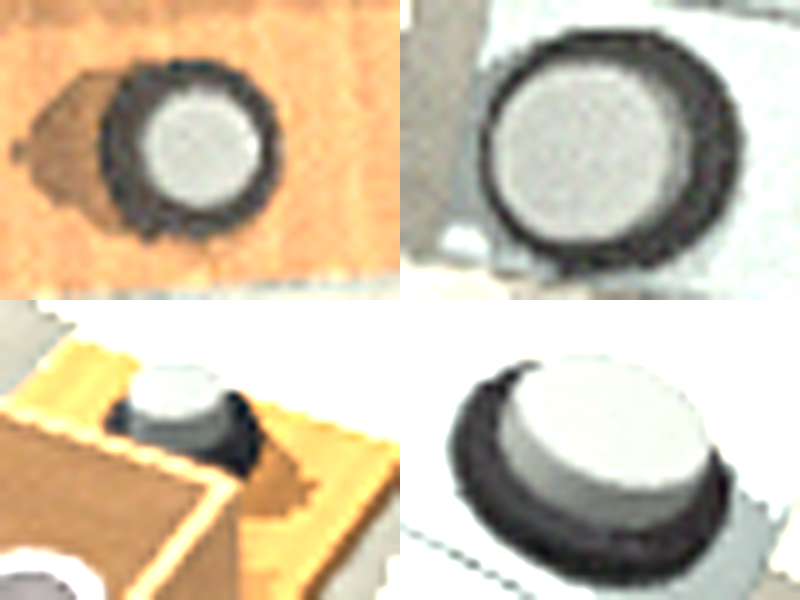

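```bash
python3 - <<'E'
from rig import r
from h import *
t=r.grab_frame("top");s=r.grab_frame("scene")
S=pix2z(t,309.8,223.4,38);D=pix2z(t,89.8,231.7,56)
print(S,pix2z(s,225,173.7,38));print(D,pix2z(s,420.5,236.7,56))
for n,u,v,z in(("short",126,237.5,56),("flbtn",247.5,204,38),("bolt",188,200,38),("spare",194,264,45),("wrA",246,272,10),("wrB",304,277,10),("cartonNL",360,242,50),("binrimNL",285,198,72),("binrimNR",331,194,72),("boardNL",287,239,12),("boardNR",333,237,12),("term c",76,245,30),("term d",147,253,30),("flboardNR",271,219,12)): print(n,pix2z(t,u,v,z).round(1))
E
```

```text
[ 504.56444786 -139.45644043   38.        ] [ 509.55901124 -138.39611653   38.        ]
[495.28971242 362.71299528  56.        ] [500.98120778 362.50808444  56.        ]
short [480.6 280.3  56. ]
flbtn [552.3   4.   38. ]
bolt [564.3 142.4  38. ]
spare [417.3 128.1  45. ]
wrA [393.3  11.1  10. ]
wrB [ 379.1 -125.4   10. ]
cartonNL [ 460.1 -250.9   50. ]
binrimNL [562.3 -81.5  72. ]
binrimNR [ 569.2 -185.    72. ]
boardNL [468.9 -87.4  12. ]
boardNR [ 471.5 -196.5   12. ]
term c [465.  405.2  30. ]
term d [443.4 239.6  30. ]
flboardNR [516.9 -50.5  12. ]
```

The two cameras agree to about 5 mm: the sleeve button is near (507,-139) and the large button near (498,362). I'll move above the sleeve button with the fingers shut.

Call:
arm_command([
  [-0.0181, -0.0253, 0, 0, 0, 0],
  [-0.0181, -0.0253, 0, 0, 0, 0],
  [-0.0181, -0.0253, 0, 0, 0, 0],
  [-0.0181, -0.0253, 0, 0, 0, 0],
  [-0.0181, -0.0253, 0, 0, 0, 0],
  [-0.0181, -0.0253, 0, 0, 0, 0],
  [-0.0181, -0.0253, 0, 0, 0, 0],
  [-0.0181, -0.0253, 0, 0, 0, 0],
  [-0.0181, -0.0253, 0.01, 0, 0, 0],
  [-0.0181, -0.0253, 0.01, 0, 0, 0],
  [-0.0181, -0.0253, 0.01, 0, 0, 0],
  [-0.0181, -0.0253, 0.01, 0, 0, 0],
  [-0.0181, -0.0253, 0.01, 0, 0, 0],
  [-0.0181, -0.0253, 0.01, 0, 0, 0],
  [-0.0181, -0.0253, 0.01, 0, 0, 0],
  [-0.0181, -0.0253, 0.01, 0, 0, 0],
  [0, 0, 0, 0, 0, 0],
  [0, 0, 0, 0, 0, 0],
  [0, 0, 0, 0, 0, 0],
], fingers=0)

```text
clock: 1.78
eef_pos: [506.7, -139.3, 122.2]
tcp_rot: [3.141, 0.0, -1.146]
contact_force: [-0.2, 0.3, -0.5]
opening: -0.001
```

```bash
python3 - <<'E'
from rig import r
from h import *
import cv2
w=r.grab_frame("wrist");t=r.grab_frame("top")
cv2.imwrite("pics/w1.png",w["image"]);cv2.imwrite("pics/t1.png",t["image"])
print({k:v for k,v in w.items() if k!="image"}); print(proj(w,[507,-139,38]),proj(t,[507,-139,38]))
x=r.sense();print(x["eef_pos"],x["tcp_rot"],x["contact_force"],x["opening"],x["clock"],x["qpos"])
E
```

```text
{'fx': 274.0303196497169, 'fy': 274.0303196497169, 'cx': 255.50795087379646, 'cy': 190.35913826389302, 'xyz': array([ 581.34271495, -104.43993673,  295.33403443]), 'orientation': array([ 2.81334064e+00, -6.12346549e-05, -1.14618011e+00])}
(np.float64(256.36875180220056), np.float64(184.9194945245814)) (np.float64(309.57143575069864), np.float64(222.34881566950168))
[ 506.69363596 -140.12414399  122.54930868] [-3.14141162e+00 -4.25175992e-04 -1.14780369e+00] [-0.33188593 -0.30732818 -0.16956495] 0.001211653095537341 1.8833 [-2.72507488e-01  2.94837341e-01  1.91906301e+00 -2.63032173e-04
  9.27280898e-01  8.75453946e-01]
```

View pics/w1.png

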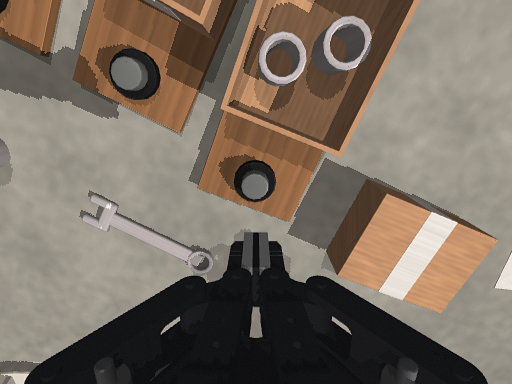

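View pics/t1.png

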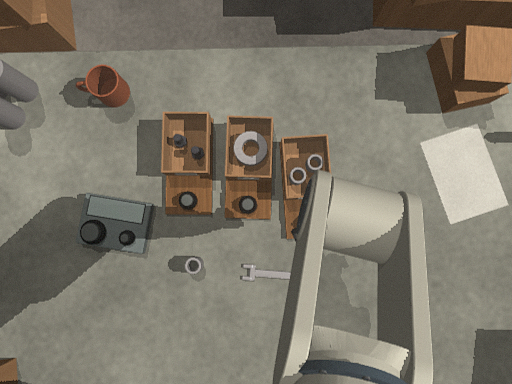

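The wrist view puts the sleeve button's cap at (257,182), within 3 mm of the prediction. The two tubes in its carton are clearly visible. I'll descend with a 3 mm correction.

Call:
arm_command([
  [0, -0.003, 0.006, 0, 0, 0],
  [0, 0, 0.012, 0, 0, 0],
  [0, 0, 0.012, 0, 0, 0],
  [0, 0, 0.012, 0, 0, 0],
  [0, 0, 0.012, 0, 0, 0],
  [0, 0, 0.012, 0, 0, 0],
  [0, 0, 0.006, 0, 0, 0],
  [0, 0, 0.004, 0, 0, 0],
  [0, 0, 0, 0, 0, 0],
  [0, 0, 0, 0, 0, 0],
])

```text
clock: 2.72
eef_pos: [509.8, -138.4, 46.4]
tcp_rot: [-3.141, -0.0, -1.147]
contact_force: [0.5, 0.5, 0.5]
opening: -0.003
```

```bash
python3 - <<'E'
from rig import r
from h import *
import cv2
w=r.grab_frame("wrist")
cv2.imwrite("pics/w2.png",w["image"])
x=r.sense();print(x["eef_pos"],x["contact_force"],proj(w,x["eef_pos"]),proj(w,[509,-138,38]))
E
```

```text
[ 510.01790613 -138.31360152   46.65672389] [ 0.64185286 -0.13805607 -0.85135948] (np.float64(257.14435004904317), np.float64(222.116632351836)) (np.float64(256.1004344027681), np.float64(217.96763361611818))
```

View pics/w2.png

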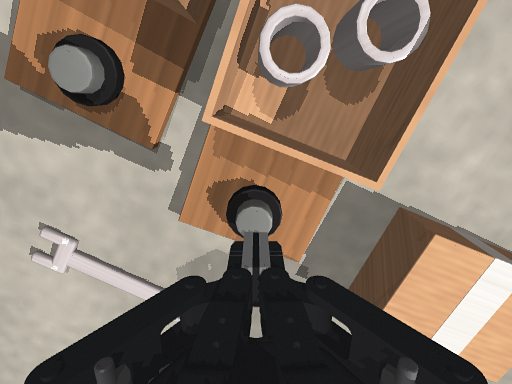

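```bash
python3 - <<'E'
from rig import r
from h import *
import cv2
w=r.grab_frame("wrist")
x=r.sense();M=R.from_euler('xyz',x["tcp_rot"]).as_matrix()
for o in([0,0,0],[0,-11,0],[0,-11,-10],[0,-11,-20],[0,11,0],[0,-5,0],[0,-5,-10]): print(o,np.round(proj(w,x["eef_pos"]+M@np.array(o,float)),1))
print(w["xyz"],w["orientation"])
i=w["image"][180:300,176:336]; cv2.imwrite("pics/w3.png",cv2.resize(cv2.convertScaleAbs(i,alpha=2),(800,600),interpolation=cv2.INTER_CUBIC))
E
```

```text
[0, 0, 0] [257.  222.2]
[0, -11, 0] [257.1 207.5]
[0, -11, -10] [257.1 213.4]
[0, -11, -20] [257.2 219.9]
[0, 11, 0] [257.  236.3]
[0, -5, 0] [257.1 215.6]
[0, -5, -10] [257.1 221.8]
[ 584.48943123 -103.47573933  219.94954447] [ 2.81446713e+00 -6.01157175e-04 -1.14738096e+00]
```

View pics/w3.png

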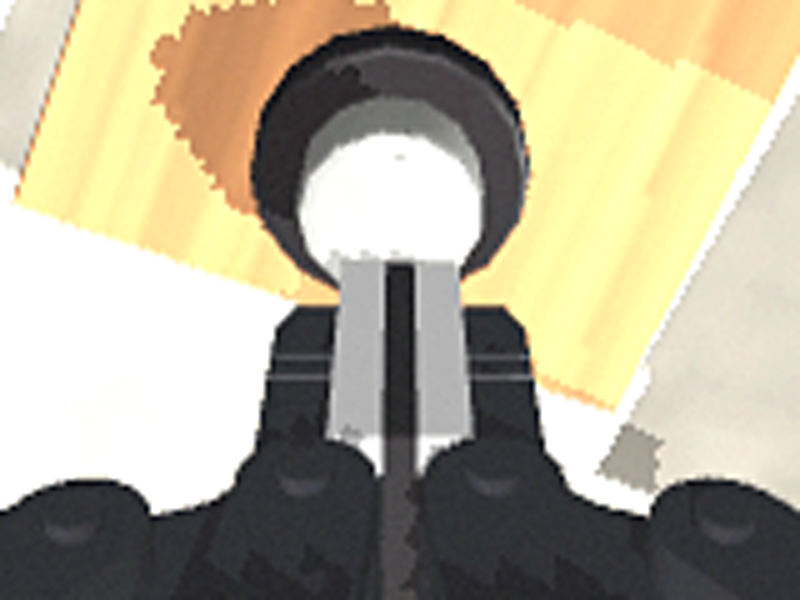

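```bash
python3 - <<'E'
from rig import r
from h import *
import cv2
s=r.grab_frame("scene")
x=r.sense();u,v=proj(s,x["eef_pos"]);print(u,v,proj(s,x["eef_pos"]+[0,0,20]),proj(s,[507,-139,38]))
i=s["image"][140:200,185:265].copy()
i=cv2.resize(cv2.convertScaleAbs(i,alpha=2.2),(800,600),interpolation=cv2.INTER_CUBIC)
cv2.circle(i,(int((u-184.5)*10),int((v-139.5)*10)),5,(0,0,255),-1)
cv2.imwrite("pics/s4.png",i)
E
```

```text
224.78959269967197 171.35620543161403 (np.float64(224.45711195066124), np.float64(165.5981322626403)) (np.float64(225.30548860690558), np.float64(173.0983976749253))
```

View pics/s4.png

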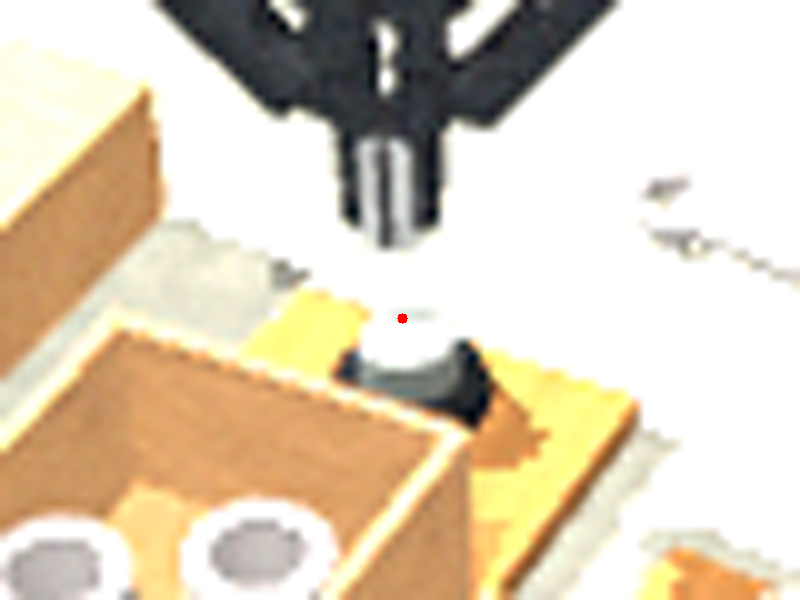

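```bash
python3 - <<'E'
import cv2,numpy as np
from rig import r
i=cv2.imread("pics/w2.png")[195:255,216:296]; i2=r.grab_frame("scene")["image"][150:180,205:245]
cv2.imwrite("pics/w5.png",np.vstack([cv2.resize(cv2.convertScaleAbs(x,alpha=1.2),(400,300),interpolation=cv2.INTER_CUBIC) for x in (i,i2)]))
E
```

```text
(no output)
```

View pics/w5.png

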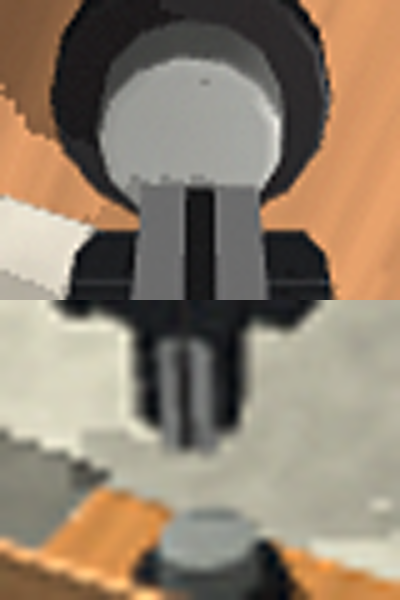

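```bash
python3 - <<'E'
from rig import r
from h import *
from scipy.optimize import least_squares
w=r.grab_frame("wrist");s=r.grab_frame("scene");x=r.sense();M=R.from_euler('xyz',x["tcp_rot"]).as_matrix()
P=lambda o:x["eef_pos"]+M@np.array(o)
f=lambda o:np.r_[np.subtract(proj(w,P(o)),(255.9,232)),np.subtract(proj(s,P(o)),(223.3,164.8))]
q=least_squares(f,[0,0,0]);print(q.x,q.fun)
print("cap",pix2z(w,254,223.2,38),x["eef_pos"],x["contact_force"])
E
```

```text
[ -0.57815434  -8.11356508 -30.12393403] [ 0.19556727 -0.0627173   0.90106624 -0.21801552]
cap [ 504.71772678 -138.23886381   38.        ] [ 509.95786461 -138.07883188   46.62337224] [-1.41801452 -0.19654033  0.22833161]
```

Both cameras show the visible fingertips roughly 25 mm above the reported TCP. I'll go down in stages that stay within the 10 mm travel and check the force at each one. I'm also shifting 3 mm back toward the cap centre.

Call:
arm_command([
  [0, 0.003, 0, 0, 0, 0],
  [0, 0, 0.002, 0, 0, 0],
  [0, 0, 0.002, 0, 0, 0],
  [0, 0, 0.002, 0, 0, 0],
  [0, 0, 0.002, 0, 0, 0],
  [0, 0, 0.002, 0, 0, 0],
  [0, 0, 0.002, 0, 0, 0],
  [0, 0, 0.002, 0, 0, 0],
  [0, 0, 0, 0, 0, 0],
  [0, 0, 0, 0, 0, 0],
])

```text
clock: 3.85
eef_pos: [506.8, -139.2, 32.0]
tcp_rot: [3.141, 0.0, -1.147]
contact_force: [-0.3, 0.9, -0.4]
opening: -0.003
```

```bash
python3 - <<'E'
import cv2,numpy as np
from rig import r
w=r.grab_frame("wrist")["image"];s=r.grab_frame("scene")["image"]
i=w[195:255,216:296]; i2=s[150:180,205:245]
cv2.imwrite("pics/w6.png",np.vstack([cv2.resize(cv2.convertScaleAbs(x,alpha=1.2),(400,300),interpolation=cv2.INTER_CUBIC) for x in (i,i2)]))
x=r.sense();print(x["eef_pos"],x["contact_force"])
E
```

```text
[ 506.95589203 -139.26759984   32.21576809] [ 0.24355038  0.21798185 -0.17412133]
```

View pics/w6.png

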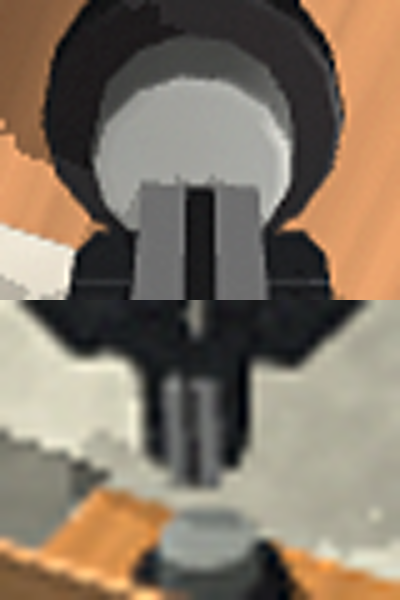

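No contact yet at z=32, so the offset is real. Going down another 6 mm and checking again.

Call:
arm_command([
  [0, 0, 0.002, 0, 0, 0],
  [0, 0, 0.002, 0, 0, 0],
  [0, 0, 0.002, 0, 0, 0],
  [0, 0, 0, 0, 0, 0],
  [0, 0, 0, 0, 0, 0],
])

```text
clock: 4.37
eef_pos: [506.7, -139.2, 26.0]
tcp_rot: [3.141, 0.0, -1.147]
contact_force: [0.8, 0.3, -0.2]
opening: -0.004
```

```bash
cat > v.py <<'E'
import cv2,numpy as np,sys
from rig import r
w=r.grab_frame("wrist")["image"];s=r.grab_frame("scene")["image"]
u,v=map(int,sys.argv[2:4])
i=w[195:255,216:296]; i2=s[v-15:v+15,u-20:u+20]
cv2.imwrite(sys.argv[1],np.vstack([cv2.resize(cv2.convertScaleAbs(x,alpha=1.2),(400,300),interpolation=cv2.INTER_CUBIC) for x in (i,i2)]))
x=r.sense();print(x["eef_pos"],x["contact_force"])
E
python3 v.py pics/w7.png 225 165
```

```text
[ 506.9335708  -139.26505936   26.1722193 ] [0.5847053  1.57407786 0.16251756]
```

View pics/w7.png

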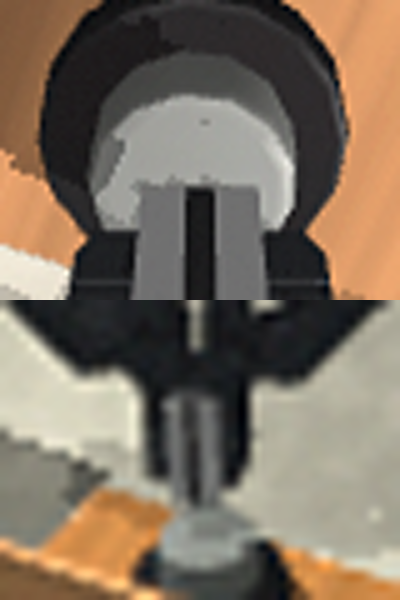

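Call:
arm_command([
  [0, -0.004, 0, 0, 0, 0],
  [0, 0, 0.002, 0, 0, 0],
  [0, 0, 0.002, 0, 0, 0],
  [0, 0, 0, 0, 0, 0],
  [0, 0, 0, 0, 0, 0],
])

```text
clock: 4.88
eef_pos: [510.4, -137.6, 22.0]
tcp_rot: [3.141, 0.0, -1.147]
contact_force: [0.1, -0.1, -0.3]
opening: 0.004
```

Call:
arm_command([
  [0, 0, 0.002, 0, 0, 0],
  [0, 0, 0.001, 0, 0, 0],
  [0, 0, 0, 0, 0, 0],
  [0, 0, 0, 0, 0, 0],
])

```text
clock: 5.22
eef_pos: [510.5, -137.6, 19.1]
tcp_rot: [3.141, 0.0, -1.147]
contact_force: [-0.1, -0.4, -1.0]
opening: -0.002
```

```bash
python3 v.py pics/w8.png 225 165
```

```text
[ 510.59508119 -137.63245484   19.2104919 ] [0.53004376 0.31505982 0.04887311]
```

View pics/w8.png

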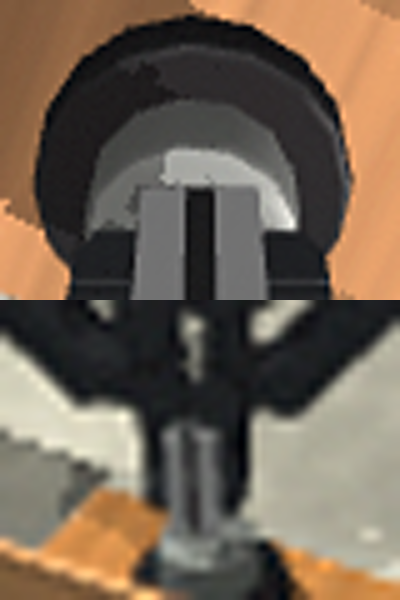

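Call:
arm_command([
  [0, 0, 0.001, 0, 0, 0],
  [0, 0, 0.001, 0, 0, 0],
  [0, 0, 0.001, 0, 0, 0],
  [0, 0, 0, 0, 0, 0],
  [0, 0, 0, 0, 0, 0],
])

```text
clock: 5.73
eef_pos: [510.5, -137.6, 16.1]
tcp_rot: [3.141, 0.0, -1.147]
contact_force: [-0.4, -0.3, -0.3]
opening: 0.003
```

Call:
arm_command([
  [0, 0, 0.001, 0, 0, 0],
  [0, 0, 0.001, 0, 0, 0],
  [0, 0, 0.001, 0, 0, 0],
  [0, 0, 0, 0, 0, 0],
  [0, 0, 0, 0, 0, 0],
])

```text
clock: 6.15
eef_pos: [510.5, -137.6, 13.1]
tcp_rot: [3.141, 0.0, -1.147]
contact_force: [-0.3, 0.5, -0.6]
opening: -0.002
```

```bash
python3 v.py pics/w9.png 225 165
```

```text
[ 510.5718014  -137.62366916   13.19549145] [ 0.15899188 -0.61582518  0.3484971 ]
```

View pics/w9.png

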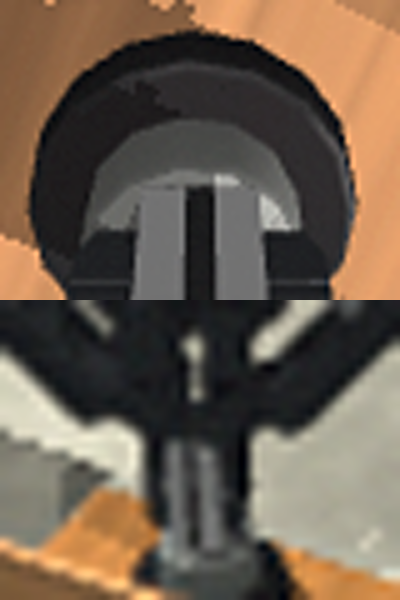

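Call:
arm_command([
  [0, 0.001, 0.001, 0, 0, 0],
  [0, 0, 0.001, 0, 0, 0],
  [0, 0, 0.001, 0, 0, 0],
  [0, 0, 0, 0, 0, 0],
  [0, 0, 0, 0, 0, 0],
])

```text
clock: 6.67
eef_pos: [509.6, -138.0, 10.1]
tcp_rot: [3.141, 0.0, -1.147]
contact_force: [-0.8, -0.3, -0.3]
opening: 0.0
```

Call:
arm_command([
  [0, 0, 0.001, 0, 0, 0],
  [0, 0, 0.001, 0, 0, 0],
  [0, 0, 0.001, 0, 0, 0],
  [0, 0, 0, 0, 0, 0],
  [0, 0, 0, 0, 0, 0],
])

```text
clock: 7.08
eef_pos: [509.8, -138.1, 7.3]
tcp_rot: [-3.141, -0.0, -1.147]
contact_force: [0.1, 0.2, 2.5]
opening: 0.002
```

```bash
python3 v.py pics/w10.png 225 165
```

```text
[ 509.73391182 -138.06011415    7.27395899] [-0.27496419  0.06704945  2.21859369]
```

View pics/w10.png

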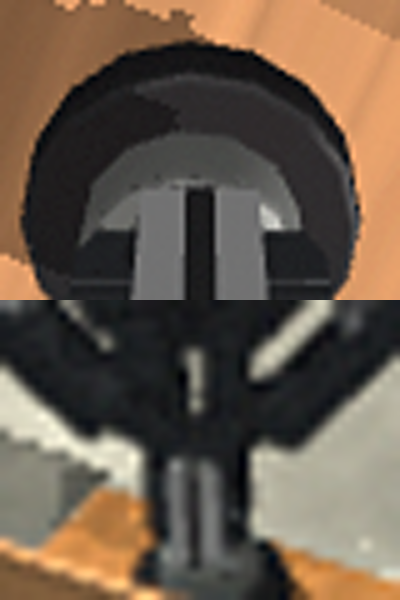

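The fingers touched the cap at TCP z of about 7.4, with a force of 2.4 N matching the spring preload. The tips therefore sit 30 mm above the reported TCP. Pressing in stages.

Call:
arm_command([
  [0, 0, 0.0015, 0, 0, 0],
  [0, 0, 0.0015, 0, 0, 0],
  [0, 0, 0.0015, 0, 0, 0],
  [0, 0, 0, 0, 0, 0],
  [0, 0, 0, 0, 0, 0],
])

```text
clock: 7.6
eef_pos: [509.8, -138.1, 2.7]
tcp_rot: [-3.141, -0.0, -1.147]
contact_force: [-0.7, 0.9, 6.1]
opening: 0.001
```

Call:
arm_command([
  [0, 0, 0.0015, 0, 0, 0],
  [0, 0, 0.0015, 0, 0, 0],
  [0, 0, 0, 0, 0, 0],
  [0, 0, 0, 0, 0, 0],
])

```text
clock: 7.93
eef_pos: [509.8, -138.1, -0.2]
tcp_rot: [-3.141, -0.0, -1.147]
contact_force: [-1.2, -0.3, 8.0]
opening: 0.001
```

```bash
python3 v.py pics/w11.png 225 165
```

```text
[ 5.09808268e+02 -1.38072088e+02 -1.81796669e-01] [-1.08199099 -0.59113012  7.86584274]
```

View pics/w11.png

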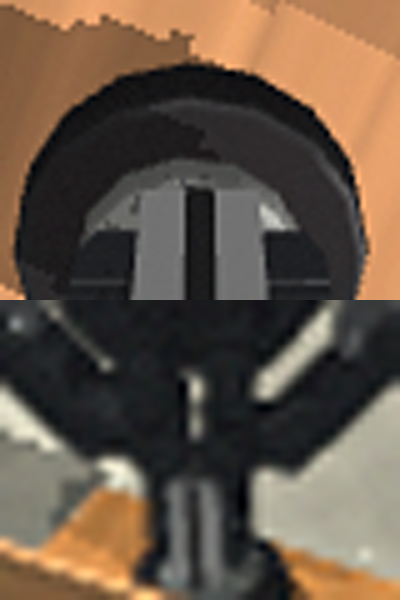

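The button is well down: 7.9 N, about 8 mm of travel, and the visible side band has shrunk. Now releasing and lifting.

Call:
arm_command([
  [0, 0, -0.003, 0, 0, 0],
  [0, 0, -0.003, 0, 0, 0],
  [0, 0, -0.004, 0, 0, 0],
  [0, 0, -0.006, 0, 0, 0],
  [0, 0, -0.012, 0, 0, 0],
  [0, 0, -0.014, 0, 0, 0],
  [0, 0, -0.014, 0, 0, 0],
  [0, 0, -0.014, 0, 0, 0],
  [0, 0, -0.014, 0, 0, 0],
  [0, 0, -0.014, 0, 0, 0],
  [0, 0, -0.012, 0, 0, 0],
  [0, 0, 0, 0, 0, 0],
  [0, 0, 0, 0, 0, 0],
])

```text
clock: 9.12
eef_pos: [509.8, -138.1, 110.0]
tcp_rot: [-3.141, -0.001, -1.147]
contact_force: [-0.7, -0.0, 0.3]
opening: -0.001
```

```bash
python3 - <<'E'
import cv2
from rig import r
cv2.imwrite("pics/w12.png",r.grab_frame("wrist")["image"]);x=r.sense();print(x["eef_pos"],x["contact_force"])
E
```

```text
[ 509.26474511 -137.93051884  109.28769287] [ 0.08266311  0.55875518 -0.41686459]
```

View pics/w12.png

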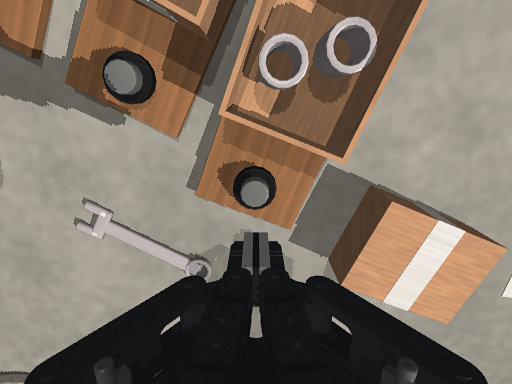

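The sleeve button is back up, with its cap at (255,187), and nothing has moved. Now the transit to the terminal.

Call:
arm_command([
  [-0.023, -0.0099, 0, 0, 0, 0],
  [-0.023, -0.0099, 0, 0, 0, 0],
  [-0.023, -0.0099, 0, 0, 0, 0],
  [-0.023, -0.0099, 0, 0, 0, 0],
  [-0.023, -0.0099, 0, 0, 0, 0],
  [-0.023, -0.0099, 0, 0, 0, 0],
  [-0.023, -0.0099, 0, 0, 0, 0],
  [-0.023, -0.0099, 0, 0, 0, 0],
  [-0.023, -0.0099, 0, 0, 0, 0],
  [-0.023, -0.0099, 0, 0, 0, 0],
  [-0.023, -0.0099, 0, 0, 0, 0],
  [-0.023, -0.0099, 0, 0, 0, 0],
  [-0.023, -0.0099, 0, 0, 0, 0],
  [-0.023, -0.0099, 0, 0, 0, 0],
  [-0.023, -0.0099, 0, 0, 0, 0],
  [-0.023, -0.0099, 0, 0, 0, 0],
  [-0.023, -0.0099, 0, 0, 0, 0],
  [-0.023, -0.0099, 0, 0, 0, 0],
  [-0.023, -0.0099, 0, 0, 0, 0],
  [-0.023, -0.0099, 0, 0, 0, 0],
])

```text
clock: 10.83
eef_pos: [500.0, 363.4, 108.1]
tcp_rot: [3.139, -0.001, -1.147]
contact_force: [1.4, -0.1, 0.3]
opening: 0.003
```

Call:
arm_command([
  [0, 0, 0.01, 0, 0, 0],
  [0, 0, 0.01, 0, 0, 0],
  [0, 0, 0.01, 0, 0, 0],
  [0, 0, 0.01, 0, 0, 0],
  [0, 0, 0.01, 0, 0, 0],
  [0, 0, 0, 0, 0, 0],
  [0, 0, 0, 0, 0, 0],
])

```text
clock: 11.42
eef_pos: [500.6, 361.7, 58.7]
tcp_rot: [3.14, -0.0, -1.148]
contact_force: [0.2, -0.3, 0.8]
opening: 0.001
```

```bash
python3 - <<'E'
import cv2
from rig import r
cv2.imwrite("pics/w13.png",r.grab_frame("wrist")["image"]);x=r.sense();print(x["eef_pos"],x["tcp_rot"],x["contact_force"],x["clock"])
E
```

```text
[501.08316244 362.19358597  59.51133344] [ 3.14115977e+00 -1.14253256e-04 -1.14767742e+00] [0.22578116 0.53211267 0.28693325] 11.4667
```

View pics/w13.png

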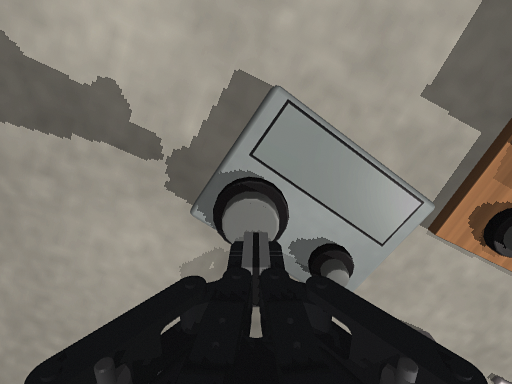

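The large button's cap is near (250,222), just ahead of the fingertips. The small button is at (332,265), off to the right, and the gripper linkage is well above it. I'll shift 3 mm along -x and descend.

Call:
arm_command([
  [-0.003, 0, 0.006, 0, 0, 0],
  [0, 0, 0.006, 0, 0, 0],
  [0, 0, 0.005, 0, 0, 0],
  [0, 0, 0.004, 0, 0, 0],
  [0, 0, 0.003, 0, 0, 0],
  [0, 0, 0.003, 0, 0, 0],
  [0, 0, 0, 0, 0, 0],
  [0, 0, 0, 0, 0, 0],
])

```text
clock: 12.13
eef_pos: [499.6, 365.4, 32.5]
tcp_rot: [3.141, -0.0, -1.147]
contact_force: [-0.1, 0.5, 0.2]
opening: -0.002
```

```bash
python3 v.py pics/w14.png 420 233; python3 -c "
import cv2
from rig import r
cv2.imwrite('pics/s14.png',cv2.resize(r.grab_frame('scene')['image'][170:270,350:483],(798,600)))"
```

```text
[499.85371831 365.51214742  32.84860758] [-0.04631152 -0.08315109  0.75046371]
```

View pics/w14.png

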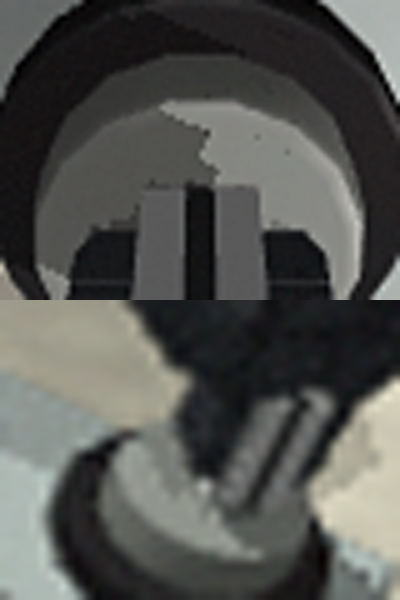

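View pics/s14.png

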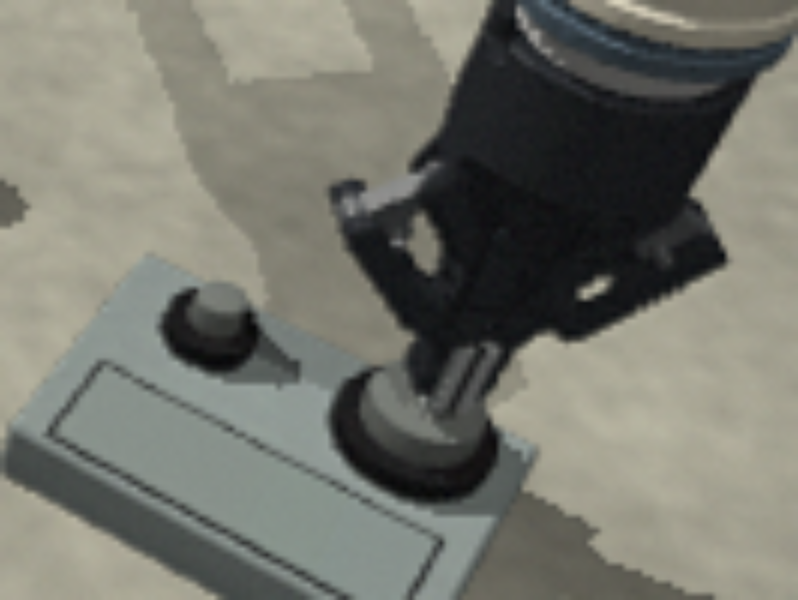

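The tips are centred over the large cap and the small button is clear. Pressing in stages.

Call:
arm_command([
  [0, 0, 0.002, 0, 0, 0],
  [0, 0, 0.002, 0, 0, 0],
  [0, 0, 0.002, 0, 0, 0],
  [0, 0, 0.0015, 0, 0, 0],
  [0, 0, 0, 0, 0, 0],
  [0, 0, 0, 0, 0, 0],
])

```text
clock: 12.78
eef_pos: [499.8, 365.5, 25.3]
tcp_rot: [-3.141, 0.0, -1.147]
contact_force: [-0.4, -0.0, 3.8]
opening: -0.0
```

Call:
arm_command([
  [0, 0, 0.0015, 0, 0, 0],
  [0, 0, 0.0015, 0, 0, 0],
  [0, 0, 0.001, 0, 0, 0],
  [0, 0, 0, 0, 0, 0],
  [0, 0, 0, 0, 0, 0],
])

```text
clock: 13.2
eef_pos: [499.8, 365.5, 21.3]
tcp_rot: [-3.142, 0.0, -1.147]
contact_force: [-0.9, -0.8, 5.3]
opening: 0.001
```

Call:
arm_command([
  [0, 0, 0.0015, 0, 0, 0],
  [0, 0, 0.0015, 0, 0, 0],
  [0, 0, 0, 0, 0, 0],
  [0, 0, 0, 0, 0, 0],
])

```text
clock: 13.53
eef_pos: [499.9, 365.5, 18.4]
tcp_rot: [-3.141, 0.0, -1.147]
contact_force: [-1.4, -2.0, 6.7]
opening: -0.003
```

```bash
python3 v.py pics/w15.png 420 233
```

```text
[499.8387671  365.50911343  18.46595225] [-1.17224509 -1.07632112  7.86122356]
```

View pics/w15.png

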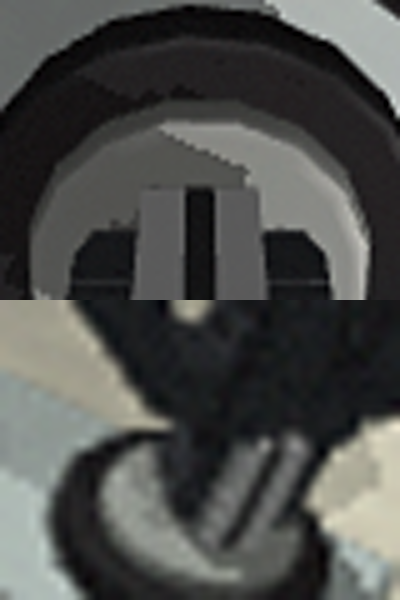

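The large button is well down: about 7.5 N, roughly 8 mm, with the side band shrunk. Now withdrawing straight up.

Call:
arm_command([
  [0, 0, -0.003, 0, 0, 0],
  [0, 0, -0.003, 0, 0, 0],
  [0, 0, -0.004, 0, 0, 0],
  [0, 0, -0.006, 0, 0, 0],
  [0, 0, -0.012, 0, 0, 0],
  [0, 0, -0.02, 0, 0, 0],
  [0, 0, -0.02, 0, 0, 0],
  [0, 0, -0.02, 0, 0, 0],
  [0, 0, -0.02, 0, 0, 0],
  [0, 0, -0.02, 0, 0, 0],
  [0, 0, -0.012, 0, 0, 0],
  [0, 0, 0, 0, 0, 0],
  [0, 0, 0, 0, 0, 0],
  [0, 0, 0, 0, 0, 0],
  [0, 0, 0, 0, 0, 0],
])

```text
clock: 14.88
eef_pos: [499.0, 364.8, 156.7]
tcp_rot: [3.139, -0.0, -1.147]
contact_force: [-1.5, 0.1, -0.0]
opening: -0.0
```

```bash
python3 - <<'E'
import cv2,numpy as np
from rig import r
s=r.grab_frame("scene")["image"];cv2.imwrite("pics/s16.png",s)
x=r.sense();print(x["eef_pos"],x["contact_force"],abs(x["qvel"]).max(),x["clock"])
E
```

```text
[499.02898692 364.9040909  156.76212262] [-0.22237782 -0.45141554 -0.35892226] 0.0046443625152951026 14.9333
```

View pics/s16.png

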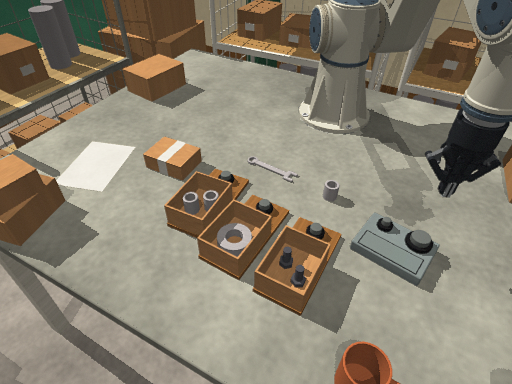

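The buttons all look up, the loose things are at their starting pixels, and the arm is clear. Handing in.

```bash
python3 -c "
from rig import r
print(r.sign_off())"
```

```text
the job is handed in; nothing more can be done
None
```

I pressed the sleeve station's button about 8 mm down (7.9 N) and let it come back up. I then pressed the terminal's large button about 8 mm down (6.7 to 7.9 N), withdrew straight up and handed the job in at about 15 s.

**Last checks:**
- The force on the tool was back to noise level and the arm was at rest, clear of everything.
- The scene picture, checked by eye, shows all five buttons up and the loose parts where they started.

**What disagreed:**
- **Fingertip height:** with the fingers shut, the tips sat about 30 mm above the reported TCP instead of at it. Two camera views showed this and the contact height confirmed it, so I went down in small steps watching the force.
- **Button positions:** the two fixed cameras differed by about 5 mm on each button. I settled this with the wrist camera.

The hand-in gave no verdict.

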